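# Pack out and wedge a cap nest tight in its clamping bed

## Robot

A 6-joint arm with a two-finger parallel gripper is mounted at the origin on a cart in front of the work surface, level with it; the furniture and walls round the work are solid. World frame = base frame: x ahead of the robot, y to its left, z up, the work surface at z = 0. Lengths are in mm, angles in rad, forces in N, time in s.
With the tool pointing down it reaches from about 275 to 850 mm from the base axis. Payload 5.2 kg.
Tool frame: the origin (TCP) lies midway between the tips of the shut fingers; the grasp point (between the pads) lies 19 mm behind it; x points along the fingers, y is the direction in which the jaws open and shut, and the axes are right-handed (so a half turn about x gives the same grasp; the last joint's range is limited). The gripper opens to 85 mm and grips with 20 to 120 N. Pads are 22 mm wide; open, the fingers measure 114 mm over their backs; the gripper's body (76 mm by 85 mm) begins 54 mm behind the grasp point. The pads swing forward as they close: fully open they stand 13 mm farther back than shut.
Start: joints at [-1.449, 0.259, 1.535, -0, 1.348, -0.203], TCP at [175.536, -521.241, 231.31] pointing down, gripper open.
Joint ranges: [-3.14, 3.14], [-0.91, 2.08], [0.19, 2.58], [-1.22, 4.36], [0.22, 2.71], [-3.12, 3.12]. Speed limits (rad/s): [2.57, 2.57, 3.14, 3.14, 3.14, 3.14].

## Interface

Orientations are given as a 3x3 rotation matrix whose columns are the frame's x, y, z axes.
In Python, from workcell import telemetry, viewer, workorder gives the robot as it stands. The module is installed in compiled form; this text tells all that it offers.
- The arm moves only by the shell command python3 -m crank 'ROWS' [FORCE]. ROWS is JSON, a list that holds one entry, the list of rows, each a list of 7 numbers: the finger opening in mm, from 0 to 85.4, then the shift along the tool's x, y, z in mm, then the turn, a rotation vector about the tool's x, y, z in rad. A call has 1 to 5 rows; each row is the pose to reach, as a shift and turn from the pose commanded when the call began, along the tool's axes at that moment; what a row does not reach only later rows make up. A row lasts 1/10 s, in which the tool goes at most 50 mm and 8.59 degrees, less where a joint would pass 70% of its speed; a pose out of reach is approached as far as the arm can. A call with a gripper value outside its range is refused whole. The fingers move at their own pace and stop on an object; FORCE is the grip in N (left out, the last holds). Time passes only in rows, so rows that repeat a pose let the fingers close. It gives the time, the measured TCP pose, the force and the opening at its end, in the units of the state.
- telemetry.read_state(): the state, without advancing time (a new reading comes with each control period).
- viewer.get_image(name): name is "scene" or "top" or "wrist"; returns the picture (384x512x3 uint8, red, green, blue); there is no depth.
- viewer.camera_params(name): a dict with "fx", "fy", "cx", "cy" (pixels), "extrinsics" (4x4, takes a point from world to camera coordinates); the wrist camera has in their place "tool_from_camera" (4x4, takes a point from camera to tool coordinates, whose origin is the TCP and whose axes are the tool frame's). Camera axes: x right, y down, z forward; pixel columns grow to the right and rows downward; lengths in mm; the calibration is good to about 2 mm. A picture is of the moment at which its call begins: read the wrist's pose just before it. camera_params takes no time and is no camera call.
- workorder.finish_job(): hands the job in, once; it reports no verdict.
The state is a dict: "t": time; "qpos": joint angles; "qd": joint speeds; "joint_efforts": joint torques, N m; "position": TCP position; "eef_rot": TCP orientation; "ft_force": force on the tool from outside, world axes, zero at the start; "ft_torque": the same for the moment, N m; "opening": finger opening in mm.
Only numpy, scipy, OpenCV 4.12 (cv2) and the standard library are available. Lean on these libraries where they do the work, as an engineer would, in place of code of your own. Each camera call takes 0.05 s, during which the arm holds its last target. There are 200 camera calls.

## Task

Lock up the cap nest in its clamping bed for printing: stand steel spacer blocks from the rack one against the other in the gap between the nest and the slanted tail stop, as many as it takes for the wedge, pushed straight down between the last block and the slanted face, to bite part-way down and drive the nest tight against the head stop. Leave the blocks you do not need in the rack and disturb nothing else on the bench. Finish holding: do not let go of the wedge, keep it pressed down tight in the gripper while the stop is screwed fast.

Things in the scene. Friction and masses are not known exactly. Their poses are not given: they have to be found in the camera images.
- head_face (a point): Point on the fixed clamping bed (blue plate 76 x 215 mm with a channel along it): mid-channel, on the channel floor (12 mm above the bench), at the face of the head stop. y runs along the channel from head stop to tail stop, z up, x across. The channel is 44 mm wide between cheeks 8 mm tall and 10 mm thick. Floor and both stops are ground and oiled (slippery).
- head_stop: Blue block screwed across the head end of the channel, 66 mm wide, 42 mm tall; its origin is the same point as head_face.
- tail_toe (a point): Foot of the tail stop's slanted face, mid-channel, on the channel floor; axes as head_face. The face leans away from the nest, 0.36 mm back for every mm up, 36 mm wide, 71 mm tall: the gap is wider at the top. Nest to toe differs from time to time (about 19 to 58 mm at the floor).
- tail_stop: Aluminium tail stop, fixed on the bed by a blue strap; origin as tail_toe. The wedge has the same slope and is 19 mm thick at the bottom: with too few blocks it drops to the channel floor without biting, with too many it stays up. Packed right, 2.5 to 17 mm is left at the floor between last block and tail_toe and the wedge's underside stops 4 to 45 mm above the floor.
- nest_mid (a point): Centre of the cap nest: aluminium block with three black caps on top, 36 mm wide, 80 mm long along its y axis (along the channel), 34 mm tall (38.5 mm with caps), 0.35 kg, loose in the channel; it slides easily and starts 0 to 2 mm off the head stop.
- spacer_1_mid (a point): Centre of a steel spacer block, 14 mm thick along its y axis, 40 mm wide along x, 60 mm tall along z (upright); its upright edges are bevelled by 4 mm, its top is rounded; four alike. It starts upright in a slot of the rack, -60 mm along the rack's y axis. Grip it across its 40 mm width, near the top.
- spacer_2_mid (a point): Centre of a steel spacer block, 14 mm thick along its y axis, 40 mm wide along x, 60 mm tall along z (upright); its upright edges are bevelled by 4 mm, its top is rounded; four alike. It starts upright in a slot of the rack, -32 mm along the rack's y axis. Grip it across its 40 mm width, near the top.
- spacer_3_mid (a point): Centre of a steel spacer block, 14 mm thick along its y axis, 40 mm wide along x, 60 mm tall along z (upright); its upright edges are bevelled by 4 mm, its top is rounded; four alike. It starts upright in a slot of the rack, -4 mm along the rack's y axis. Grip it across its 40 mm width, near the top.
- spacer_4_mid (a point): Centre of a steel spacer block, 14 mm thick along its y axis, 40 mm wide along x, 60 mm tall along z (upright); its upright edges are bevelled by 4 mm, its top is rounded; four alike. It starts upright in a slot of the rack, 24 mm along the rack's y axis. Grip it across its 40 mm width, near the top.
- wedge_mid (a point): Point in the wooden wedge (0.12 kg), mid-width, 33 mm above its underside. 40 mm wide along x, 66 mm tall along z. Its -y face is upright, at -9.5 mm, and goes against the last block; its +y face slants with the tail stop, +9.5 mm at the bottom to +33.2 mm at the top. It starts upright in the rack's end slot, 60 mm along the rack's y axis. Grip it across its 40 mm width.
- rack: Low wooden rack, 52 mm wide along x, 158 mm long along y, 16 mm tall; the blocks and the wedge stand in slots that are 10 mm deep, on its slot floor 6 mm above the bench, 28 mm apart (the wedge 36 mm from the last block). Origin on the bench under the rack's middle. Fixed.
- jar_white: Bystander: white-lidded ink jar, 54 mm across, 55 mm tall, behind the bed. Origin at the underside.
- hex_key: Bystander: L-shaped hex key, 76 mm long, lying near the bed's head end. Origin at the underside.
- brush: Bystander: flat dusting brush, 160 mm long, lying in front of the rack. Origin at the underside.

How it is judged (in metres and radians):
At the end, for the whole second after the job is handed in: Fingers hold the wedge; it presses the tail stop over 4 N, upright, its underside 2.5 to 48 mm above the channel floor, at rest; the nest presses the head stop over 3 N. One or more blocks stand in the gap, the others in the rack within 20 mm of their start (contact force between the fingers and wedge above 2 N and contact force between wedge and tail_stop above 4 N and contact force between cap_nest and head_stop above 3 N and z of wedge_mid in the frame of head_face between 0.0355 and 0.081 m and x of wedge_mid in the frame of head_face between -0.006 and 0.006 m and angle between wedge_mid's own z axis and vertical below 0.12 rad and linear speed of wedge below 0.02 m/s and y of nest_mid in the frame of head_face below 0.0425 m and angle between nest_mid's own z axis and vertical below 0.06 rad and ((z of spacer_1_mid in the frame of head_face between 0.026 and 0.034 m and y of spacer_1_mid in the frame of head_face above 0.08 m and y of spacer_1_mid in the frame of tail_toe below -0.004 m and x of spacer_1_mid in the frame of head_face between -0.005 and 0.005 m and angle between spacer_1_mid's own z axis and vertical below 0.1 rad) or (z of spacer_2_mid in the frame of head_face between 0.026 and 0.034 m and y of spacer_2_mid in the frame of head_face above 0.08 m and y of spacer_2_mid in the frame of tail_toe below -0.004 m and x of spacer_2_mid in the frame of head_face between -0.005 and 0.005 m and angle between spacer_2_mid's own z axis and vertical below 0.1 rad) or (z of spacer_3_mid in the frame of head_face between 0.026 and 0.034 m and y of spacer_3_mid in the frame of head_face above 0.08 m and y of spacer_3_mid in the frame of tail_toe below -0.004 m and x of spacer_3_mid in the frame of head_face between -0.005 and 0.005 m and angle between spacer_3_mid's own z axis and vertical below 0.1 rad) or (z of spacer_4_mid in the frame of head_face between 0.026 and 0.034 m and y of spacer_4_mid in the frame of head_face above 0.08 m and y of spacer_4_mid in the frame of tail_toe below -0.004 m and x of spacer_4_mid in the frame of head_face between -0.005 and 0.005 m and angle between spacer_4_mid's own z axis and vertical below 0.1 rad)) and ((z of spacer_1_mid in the frame of head_face between 0.026 and 0.034 m and y of spacer_1_mid in the frame of head_face above 0.08 m and y of spacer_1_mid in the frame of tail_toe below -0.004 m and x of spacer_1_mid in the frame of head_face between -0.005 and 0.005 m and angle between spacer_1_mid's own z axis and vertical below 0.1 rad) or (distance of spacer_1_mid from where it was at the start of the episode below 0.02 m and angle between spacer_1_mid's own z axis and vertical below 0.4 rad)) and ((z of spacer_2_mid in the frame of head_face between 0.026 and 0.034 m and y of spacer_2_mid in the frame of head_face above 0.08 m and y of spacer_2_mid in the frame of tail_toe below -0.004 m and x of spacer_2_mid in the frame of head_face between -0.005 and 0.005 m and angle between spacer_2_mid's own z axis and vertical below 0.1 rad) or (distance of spacer_2_mid from where it was at the start of the episode below 0.02 m and angle between spacer_2_mid's own z axis and vertical below 0.4 rad)) and ((z of spacer_3_mid in the frame of head_face between 0.026 and 0.034 m and y of spacer_3_mid in the frame of head_face above 0.08 m and y of spacer_3_mid in the frame of tail_toe below -0.004 m and x of spacer_3_mid in the frame of head_face between -0.005 and 0.005 m and angle between spacer_3_mid's own z axis and vertical below 0.1 rad) or (distance of spacer_3_mid from where it was at the start of the episode below 0.02 m and angle between spacer_3_mid's own z axis and vertical below 0.4 rad)) and ((z of spacer_4_mid in the frame of head_face between 0.026 and 0.034 m and y of spacer_4_mid in the frame of head_face above 0.08 m and y of spacer_4_mid in the frame of tail_toe below -0.004 m and x of spacer_4_mid in the frame of head_face between -0.005 and 0.005 m and angle between spacer_4_mid's own z axis and vertical below 0.1 rad) or (distance of spacer_4_mid from where it was at the start of the episode below 0.02 m and angle between spacer_4_mid's own z axis and vertical below 0.4 rad))); the arm keeps its last pose, push and grip.
It fails at once if a bystander is moved by more than 30 mm (distance of any of jar_white, hex_key, brush from where it was at the start of the episode above 0.03 m).
It fails at once if the nest is lifted or tipped out of the channel (angle between nest_mid's own z axis and vertical above 0.3 rad or z of nest_mid in the frame of head_face above 0.037 m).
It also fails if it takes over 72 s, if anything falls off the work surface, if the arm or the gripper's body presses on something with over 40 N, if the wrist force passes 120 N, or if a joint passes its speed limit or range.

## Working session

There is one attempt and no reset: what is moved stays moved. The work goes in short steps, Python scripts to look and compute and a shell command to move; the robot and the scene stay as the last step left them, time stands still between calls to the robot, and variables do not carry over. Pictures are saved under pics/ and viewed, about 8 in all and at most 12, crops included, and the job is handed in when it is done.

```bash
mkdir -p pics
python3 - <<'E'
from workcell import telemetry, viewer
import numpy as np, cv2
np.set_printoptions(precision=3,suppress=True)
s=telemetry.read_state()
print(s)
for n in ("scene","top","wrist"):
    print(n,viewer.camera_params(n))
    cv2.imwrite(f"pics/{n}0.png",viewer.get_image(n)[:,:,::-1])
E
```

```text
{'t': 0.0, 'qpos': array([-1.449,  0.259,  1.536, -0.   ,  1.348, -0.203]), 'qd': array([-0.001, -0.001, -0.   ,  0.001,  0.002, -0.   ]), 'joint_efforts': array([  0.002, -44.603, -29.057,  -0.   ,   0.012,  -0.   ]), 'position': array([ 175.453, -520.677,  230.455]), 'eef_rot': array([[-0.   ,  0.319, -0.948],
       [ 0.002, -0.948, -0.319],
       [-1.   , -0.002, -0.   ]]), 'ft_force': array([-0.268, -1.088,  0.944]), 'ft_torque': array([0.017, 0.007, 0.01 ]), 'opening': 85.69434977460841}
scene {'fx': 364.3714840865388, 'fy': 364.3714840865388, 'cx': 246.20264777946568, 'cy': 189.57824195332947, 'extrinsics': array([[   0.734,   -0.68 ,    0.004, -599.084],
       [  -0.386,   -0.422,   -0.82 ,  145.279],
       [   0.559,    0.6  ,   -0.573,  704.688],
       [   0.   ,    0.   ,    0.   ,    1.   ]])}
top {'fx': 403.48729520036215, 'fy': 403.48729520036215, 'cx': 252.75954404593847, 'cy': 192.61345541406487, 'extrinsics': array([[  -0.03 ,   -0.999,   -0.028, -227.746],
       [  -0.998,    0.031,   -0.055,  573.972],
       [   0.056,    0.027,   -0.998, 1002.937],
       [   0.   ,    0.   ,    0.   ,    1.   ]])}
wrist {'fx': 333.6275710237622, 'fy': 333.6275710237622, 'cx': 260.4306916529343, 'cy': 186.12107303819593, 'tool_from_camera': array([[  -0.   ,   -0.315,    0.949, -141.871],
       [   1.   ,   -0.   ,   -0.   ,   -0.364],
       [   0.   ,    0.949,    0.315,  -79.923],
       [   0.   ,    0.   ,    0.   ,    1.   ]])}
```

```bash
python3 -c "
import cv2
a=cv2.imread('pics/top0.png'); b=cv2.imread('pics/scene0.png')
cv2.imwrite('pics/top0x.png',cv2.resize(a,(768,576),interpolation=cv2.INTER_CUBIC))
cv2.imwrite('pics/scene0x.png',cv2.resize(b,(768,576),interpolation=cv2.INTER_CUBIC))"
```

```text
(no output)
```

View pics/top0x.png

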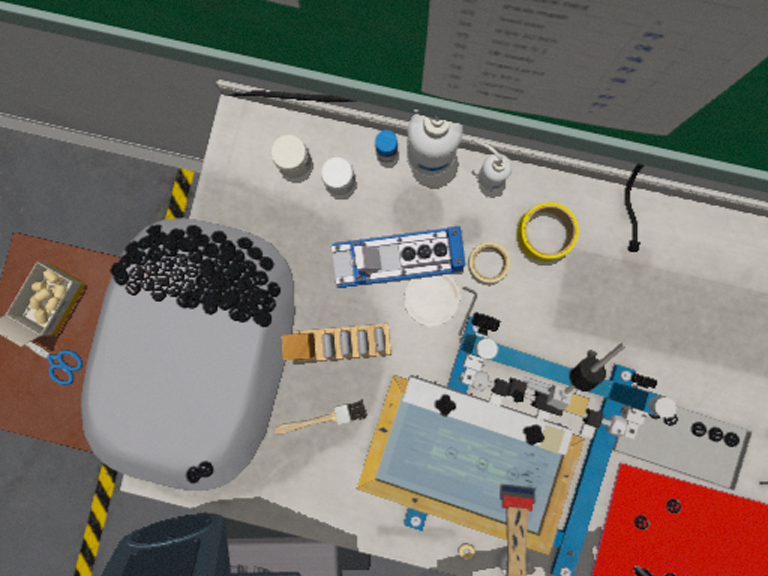

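View pics/scene0x.png

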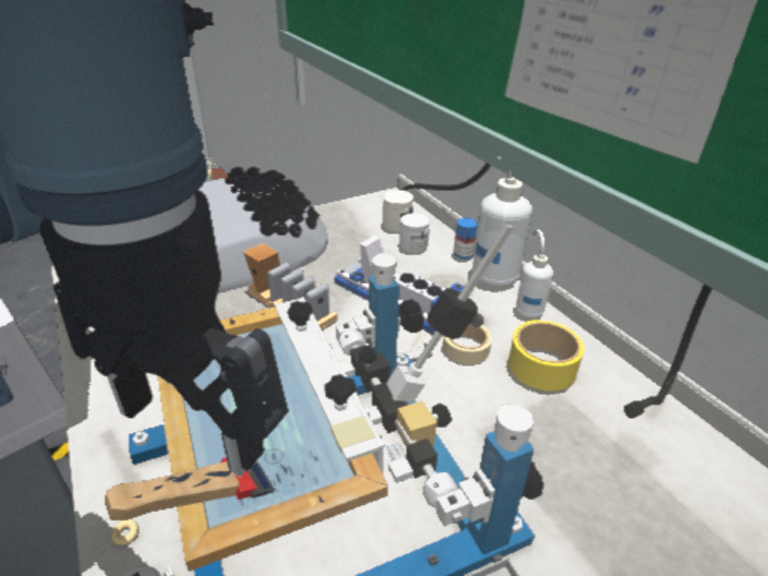

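Top view: bed (blue) around (398,256)/1.5 with the head stop at right, and the rack around (336,343)/1.5 with the wedge at the left end. The jars are above the bed, the brush is below the rack, and a large grey bin or cushion is left of the rack.

```bash
cat > h.py <<'E'
from workcell import telemetry, viewer
import numpy as np, cv2
np.set_printoptions(precision=2,suppress=True)
def fixed(n):
    p=viewer.camera_params(n); E=np.linalg.inv(np.array(p['extrinsics'])); return p,E
def wristE(s):
    p=viewer.camera_params('wrist'); T=np.eye(4); T[:3,:3]=s['eef_rot']; T[:3,3]=s['position']
    return p,T@np.array(p['tool_from_camera'])
def ray(p,E,u,v,z):
    d=E[:3,:3]@np.array([(u-p['cx'])/p['fx'],(v-p['cy'])/p['fy'],1]); o=E[:3,3]
    return o+d*(z-o[2])/d[2]
def proj(p,E,X):
    c=np.linalg.inv(E)@np.append(X,1); return np.array([p['fx']*c[0]/c[2]+p['cx'],p['fy']*c[1]/c[2]+p['cy']])
E
python3 - <<'E'
from h import *
p,E=fixed('top')
for n,u,v,z in [('bed',332,244,12),('bed',462,227,54),('bed',466,270,54),('bed',334,287,12),('rack',390,323,16),('rack',390,353,16),('wedgetopL',282,336,72),('wedge',283,361,72),('binR',293,290,0),('brush',275,430,5),('brush',367,408,10),('jar',338,170,55),('jar2',290,150,55)]:
    print(n,ray(p,E,u/1.5,v/1.5,z))
E
```

```text
bed [ 645.29 -167.66   12.  ]
bed [ 660.25 -382.71   54.  ]
bed [ 590.54 -386.53   54.  ]
bed [ 572.43 -169.19   12.  ]
rack [ 509.19 -261.57   16.  ]
rack [ 459.44 -260.05   16.  ]
wedgetopL [493.78 -90.98  72.  ]
wedge [454.44 -91.75  72.  ]
binR [570.23 -97.78   0.  ]
brush [335.79 -63.21   5.  ]
brush [ 369.07 -218.91   10.  ]
jar [ 760.38 -184.95   55.  ]
jar2 [ 796.38 -107.17   55.  ]
```

```bash
python3 -m crank '[[[85,-20,-17,-41,-0.14,0,0],[85,-40,-34,-82,-0.28,0,0],[85,-60,-51,-123,-0.42,0,0],[85,-80,-68,-164,-0.56,0,0],[85,-100,-85,-205,-0.7,0,0]]]' 40; python3 -c "
from h import *
s=telemetry.read_state();print(s['position'],s['eef_rot'],s['qpos'],s['ft_force'])
d=s['eef_rot'].T@(np.array([540,-200,280])-s['position']);print(d)"
```

```text
t: 0.65
position: [343.6, -373.8, 331.9]
eef_rot: [[-0.0, 0.857, -0.515], [0.0, -0.515, -0.857], [-1.0, -0.0, -0.0]]
ft_force: [1.1, -0.9, 0.4]
opening: 84.9
[ 343.61 -373.79  331.9 ] [[-0.    0.86 -0.51]
 [ 0.   -0.51 -0.86]
 [-1.   -0.   -0.  ]] [-1.05  0.13  1.45  0.    1.56 -0.51] [ 1.12 -0.92  0.41]
[  51.94   78.94 -250.07]
```

```bash
python3 -m crank '[[[85,9,14,-45,-0.108,0,0],[85,18,28,-90,-0.216,0,0],[85,27,42,-135,-0.324,0,0],[85,36,56,-180,-0.432,0,0],[85,45,70,-225,-0.54,0,0]]]'; python3 -m crank '[[[85,0,0,-12,0,0,0],[85,0,0,-12,0,0,0],[85,0,0,-12,0,0,0]]]'
python3 - <<'E'
from h import *
import pickle
s=telemetry.read_state(); im=viewer.get_image('wrist'); pickle.dump((s,im),open('w1.pkl','wb'))
print(s['position'],s['eef_rot'],s['qpos'])
cv2.imwrite('pics/w1.png',cv2.resize(im[:,:,::-1],(800,600),interpolation=cv2.INTER_CUBIC))
E
```

```text
t: 1.15
position: [520.5, -217.7, 285.8]
eef_rot: [[-0.0, 1.0, -0.001], [0.0, -0.001, -1.0], [-1.0, -0.0, -0.0]]
ft_force: [-0.0, -1.9, 1.2]
opening: 84.7
t: 1.45
position: [518.8, -207.9, 286.5]
eef_rot: [[-0.0, 1.0, -0.007], [-0.001, -0.007, -1.0], [-1.0, -0.0, 0.001]]
ft_force: [0.2, 0.5, 0.2]
opening: 84.8
[ 518.83 -207.9   286.51] [[-0.    1.   -0.01]
 [-0.   -0.01 -1.  ]
 [-1.   -0.    0.  ]] [-0.58  0.24  1.42 -0.    1.48 -0.57]
```

View pics/w1.png

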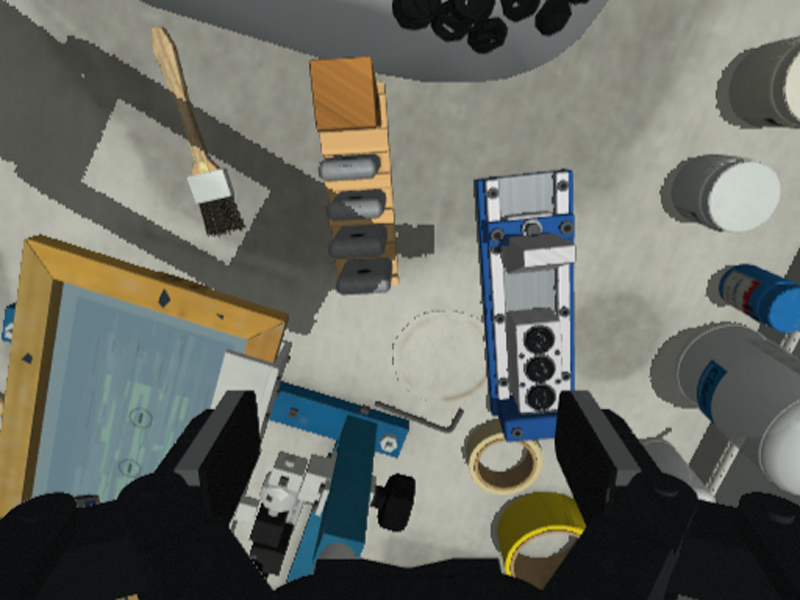

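Wrist view (800-scale): rack with wedge top at (310–380, 58–130) and four blocks below it down to y≈290. Bed spans (477–577, 170–440), with the nest at (515–560, 310–412) and the tail stop at (505–575, 235–270). The hex key is at (380–465, 400–430).

Run:
```python
from h import *
import pickle
s,im=pickle.load(open('w1.pkl','rb')); p,E=wristE(s)
for n,u,v,z in [('bedTL',477,178,12),('bedTR',572,170,12),('bedBL',499,440,12),('bedBR',577,434,12),('rackTR',386,83,16),('rackBR',398,285,16),('wTL',310,60,72),('wTR',372,57,72),('wBR',379,127,72),('wBL',317,131,72),
 ('s4L',320,168,66),('s4R',381,166,66),('s1L',337,276,66),('s1R',391,274,66),('nestTL',516,318,46),('nestTR',556,312,46),('nestBR',562,408,46),('nestBL',521,413,46),('stopTopL',524,252,83),('stopTopR',574,246,83),('toeL',505,268,12),('bin',470,80,0),('bin',470,80,60)]:
    print(n,ray(p,E,u*.64,v*.64,z))
# top cam check of same
p,E=fixed('top')
print('top nest caps',[ray(p,E,u/1.5,v/1.5,50.5) for u,v in [(408,254),(442,250)]])
cv2.imwrite('pics/crop.png',cv2.resize(im[90:290,190:380,::-1],None,fx=3.1,fy=3,interpolation=cv2.INTER_CUBIC))
```

```text
bedTL [ 572.9  -172.55   12.  ]
bedTR [ 646.93 -166.94   12.  ]
bedBL [ 601.83 -412.51   12.  ]
bedBR [ 673.8  -406.56   12.  ]
rackTR [ 502.99 -102.86   16.  ]
rackBR [ 509.83 -259.04   16.  ]
wTL [457.6  -92.32  72.  ]
wTR [496.58 -90.87  72.  ]
wBR [ 499.95 -132.76   72.  ]
wBL [ 459.36 -134.96   72.  ]
s4L [ 458.92 -159.14   66.  ]
s4R [ 500.39 -158.12   66.  ]
s1L [ 466.66 -235.81   66.  ]
s1R [ 505.88 -234.58   66.  ]
nestTL [ 602.93 -277.36   46.  ]
nestTR [ 633.99 -272.54   46.  ]
nestBR [ 646.14 -358.38   46.  ]
nestBL [ 612.16 -362.91   46.  ]
stopTopL [ 597.34 -214.55   83.  ]
stopTopR [ 631.02 -210.61   83.  ]
toeL [ 598.72 -246.16   12.  ]
bin [ 566.55 -100.27    0.  ]
bin [ 559.77 -103.97   60.  ]
top nest caps [array([ 619.78, -294.45,   50.5 ]), array([ 624.47, -349.53,   50.5 ])]
```

```bash
python3 -m crank '[[[85,24,23,31,-0.02,0,0],[85,48,46,63,-0.05,0,0],[85,72,70,95,-0.07,0,0],[85,96,93,127,-0.09,0,0],[85,96,93,127,-0.09,0,0]]]';python3 -m crank '[[[85,0,0,0,0,0,0],[85,0,0,0,0,0,0]]]'
python3 - <<'E'
from h import *
import pickle
s=telemetry.read_state(); im=viewer.get_image('wrist'); pickle.dump((s,im),open('w2.pkl','wb'))
print(s['position'],s['eef_rot'],s['qpos'])
cv2.imwrite('pics/w2.png',cv2.resize(im[:,:,::-1],(800,600),interpolation=cv2.INTER_CUBIC))
E
```

```text
t: 2.0
position: [609.8, -340.0, 182.9]
eef_rot: [[-0.007, 0.997, 0.078], [0.004, 0.078, -0.997], [-1.0, -0.007, -0.005]]
ft_force: [-1.8, -0.4, -1.5]
opening: 85.1
t: 2.2
position: [611.0, -335.7, 191.8]
eef_rot: [[0.001, 0.997, 0.082], [-0.001, 0.082, -0.997], [-1.0, 0.001, 0.001]]
ft_force: [-0.5, -1.1, 0.5]
opening: 85.4
[ 611.01 -335.67  191.84] [[ 0.    1.    0.08]
 [-0.    0.08 -1.  ]
 [-1.    0.    0.  ]] [-0.66  0.55  1.19  0.    1.4  -0.74]
```

View pics/w2.png

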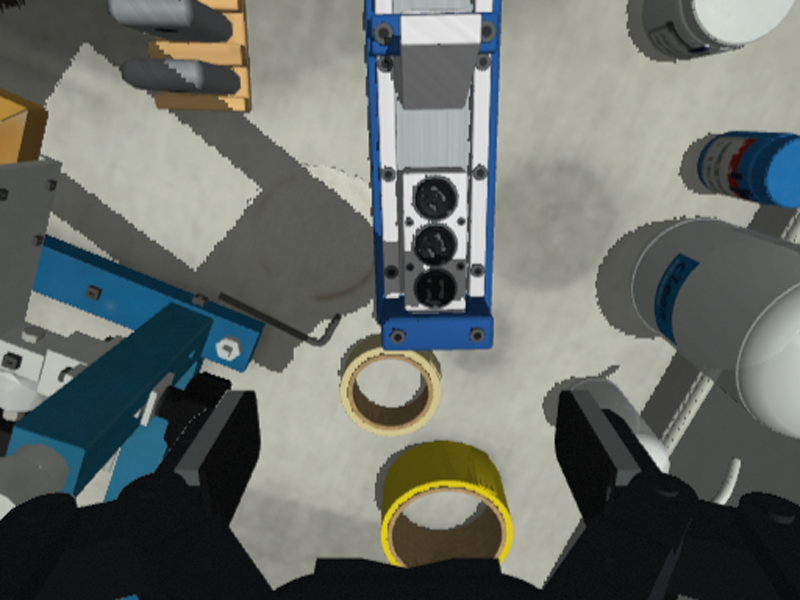

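Run:
```python
import pickle,cv2
s,im=pickle.load(open('w2.pkl','rb'))
c=im[0:230,225:330,::-1]
c=cv2.resize(c,None,fx=5,fy=2.6,interpolation=cv2.INTER_CUBIC)
cv2.imwrite('pics/w2c.png',c);print(c.shape)
```

```text
(598, 525, 3)
```

View pics/w2c.png

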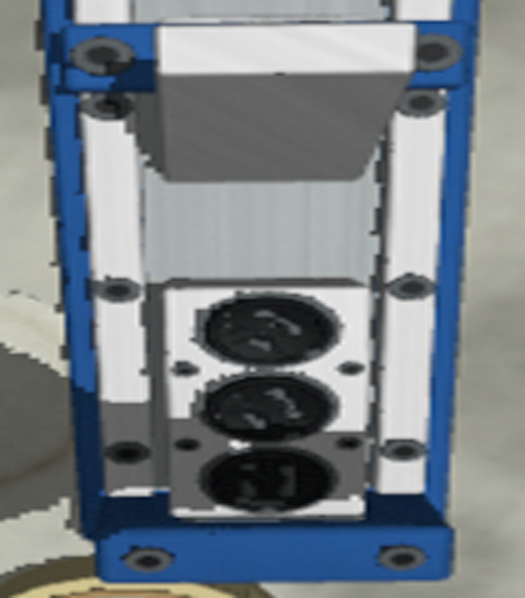

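Run:
```python
from h import *
import pickle
s,im=pickle.load(open('w2.pkl','rb')); p,E=wristE(s)
R={}
for n,cu,cv,z in [('toeL',167,181,12),('toeR',365,179,12),('nBot',265,279,12),('nTopL',165,287,46),('nTopR',365,286,46),('nFarL',172,516,46),('nFarR',367,517,46),
 ('headL',105,493,20),('headR',430,492,20),('headTopL',100,532,54),('headTopR',450,528,54),('headBackL',103,580,54),('headBackR',452,580,54),('stopTopL',162,73,83),('stopTopR',414,73,83),
 ('chL1',140,190,20),('chL2',155,480,20),('chR1',387,200,20),('chR2',380,480,20),('platL',50,150,12),('platL',80,520,12),('platR',472,150,12),('platR',455,500,12)]:
    R[n]=ray(p,E,225+cu/5,cv/2.6,z); print(n,R[n])
print(E[:3,3])
```

```text
toeL [ 601.23 -250.39   12.  ]
toeR [ 637.08 -246.79   12.  ]
nBot [ 622.3 -282.3   12. ]
nTopL [ 603.66 -283.29   46.  ]
nTopR [ 637.31 -280.22   46.  ]
nFarL [ 611.24 -362.37   46.  ]
nFarR [ 647.07 -359.83   46.  ]
headL [ 597.96 -363.82   20.  ]
headR [ 662.35 -358.18   20.  ]
headTopL [ 598.57 -366.32   54.  ]
headTopR [ 661.2  -359.74   54.  ]
headBackL [ 600.34 -384.43   54.  ]
headBackR [ 664.19 -379.25   54.  ]
stopTopL [ 598.78 -224.67   83.  ]
stopTopR [ 633.13 -221.85   83.  ]
chL1 [ 596.71 -253.79   20.  ]
chL2 [ 607.47 -357.79   20.  ]
chR1 [ 640.95 -253.43   20.  ]
chR2 [ 651.86 -354.18   20.  ]
platL [ 579.42 -242.01   12.  ]
platL [ 593.47 -378.31   12.  ]
platR [ 655.19 -235.79   12.  ]
platR [ 669.4  -363.71   12.  ]
[ 602.89 -254.71  333.63]
```

```bash
python3 -m crank '[[[60,-3,-40,-30,0.01,0,0],[60,-6,-80,-60,0.03,0,0],[60,-8,-121,-91,0.04,0,0],[60,-8,-121,-91,0.04,0,0],[60,-8,-121,-91,0.04,0,0]]]';python3 -m crank '[[[60,0,0,0,0,0,0],[60,0,0,0,0,0,0]]]'
python3 - <<'E'
from h import *
import pickle
s=telemetry.read_state(); im=viewer.get_image('wrist'); pickle.dump((s,im),open('w3.pkl','wb'))
print(s['position'],s['eef_rot'],s['qpos'])
c=im[0:210,130:330,::-1]
cv2.imwrite('pics/w3.png',cv2.resize(c,None,fx=4,fy=2.8,interpolation=cv2.INTER_CUBIC))
p,E=fixed('scene')
for z in (0,40,80,120,160): print(z,proj(p,E,np.array([570,-98,z]))*1.5)
E
```

```text
t: 2.75
position: [482.8, -253.3, 201.0]
eef_rot: [[0.003, 0.999, 0.045], [-0.003, 0.045, -0.999], [-1.0, 0.003, 0.003]]
ft_force: [0.5, -0.5, 0.4]
opening: 60.0
t: 2.95
position: [484.8, -255.3, 199.5]
eef_rot: [[0.002, 0.999, 0.044], [-0.002, 0.044, -0.999], [-1.0, 0.002, 0.002]]
ft_force: [-0.7, -0.1, -0.3]
opening: 60.1
[ 484.78 -255.33  199.45] [[ 0.    1.    0.04]
 [-0.    0.04 -1.  ]
 [-1.    0.    0.  ]] [-0.69  0.28  1.59 -0.    1.27 -0.73]
0 [304.52 265.31]
40 [303.04 245.81]
80 [301.49 225.34]
120 [299.86 203.82]
160 [298.15 181.18]
```

View pics/w3.png

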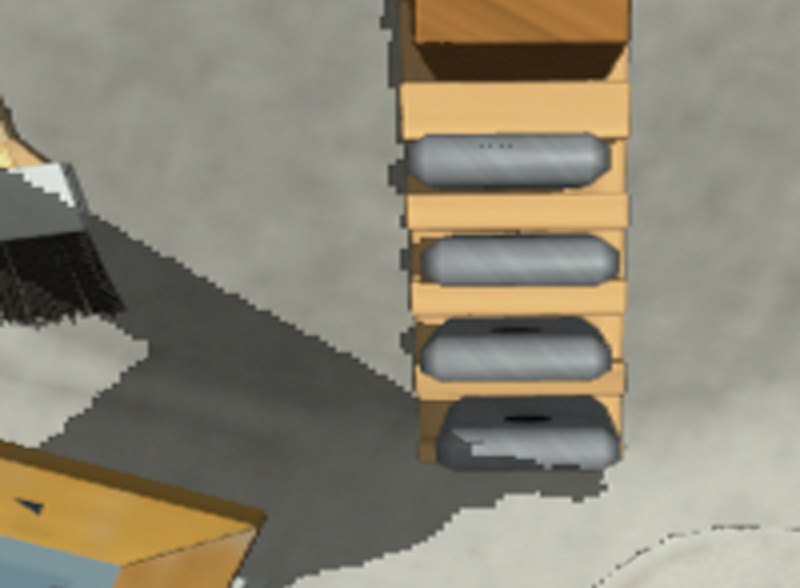

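Rack close-up (crop): block 4 top at (407–612, 133–188), block 3 at (420–620, 233–287), and the wedge top's -y edge at row 43, columns 415–630.

Run:
```python
from h import *
import pickle
s,im=pickle.load(open('w3.pkl','rb')); p,E=wristE(s)
for n,cu,cv,z in [('s4L',407,160,64),('s4R',612,160,64),('s4mid',510,160,65),('s3L',420,260,64),('s3R',620,260,64),('s3mid',520,260,65),('s2mid',516,357,65),('s1mid',528,449,65),('wL',415,43,72),('wR',630,42,72),('rackL',402,83,16),('rackR',630,81,16),('rackBL',419,460,16),('rackBR',621,460,16),('frame',265,515,30)]:
    print(n,ray(p,E,130+cu/4,cv/2.8,z))
print(E[:3,3])
```

```text
s4L [ 457.57 -162.31   64.  ]
s4R [ 497.29 -160.57   64.  ]
s4mid [ 477.53 -161.48   65.  ]
s3L [ 460.61 -188.91   64.  ]
s3R [ 500.63 -187.17   64.  ]
s3mid [ 480.61 -187.99   65.  ]
s2mid [ 480.98 -215.54   65.  ]
s1mid [ 484.71 -243.25   65.  ]
wL [ 459.19 -134.25   72.  ]
wR [ 498.18 -132.29   72.  ]
rackL [ 452.28 -137.52   16.  ]
rackR [ 502.82 -134.72   16.  ]
rackBL [ 458.43 -260.77   16.  ]
rackBR [ 509.17 -258.59   16.  ]
frame [ 422.   -278.54   30.  ]
[ 479.59 -174.03  341.16]
```

```bash
python3 - <<'E'
from h import *
import pickle
s,im=pickle.load(open('w1.pkl','rb')); p,E=wristE(s); q,F=fixed('top')
for z in (0,30,60,90,120):
    print(z,[ray(p,E,u*.64,v*.64,z)[:2] for u,v in [(250,35),(400,76),(440,80)]],[ray(q,F,u/1.5,v/1.5,z)[:2] for u,v in [(277,390),(284,330),(292,290)]])
s=telemetry.read_state(); R=s['eef_rot']
print(R.T@(np.array([478,-161.5,95])-s['position']), s['ft_force'])
E
python3 -c "
import cv2;a=cv2.imread('pics/scene0.png')[110:230,100:330];cv2.imwrite('pics/sc.png',cv2.resize(a,None,fx=3.4,fy=3.4,interpolation=cv2.INTER_CUBIC))"
```

```text
0 [array([401.84, -67.91]), array([513.16, -97.  ]), array([ 543.65, -100.05])] [array([401.74, -66.93]), array([502.63, -80.94]), array([570.29, -96.06])]
30 [array([409.98, -72.02]), array([513.51, -99.07]), array([ 541.87, -101.91])] [array([404.9 , -72.93]), array([502.84, -86.53]), array([ 568.52, -101.21])]
60 [array([418.13, -76.13]), array([ 513.86, -101.15]), array([ 540.08, -103.77])] [array([408.07, -78.93]), array([503.06, -92.12]), array([ 566.76, -106.36])]
90 [array([426.28, -80.24]), array([ 514.21, -103.22]), array([ 538.3 , -105.63])] [array([411.23, -84.93]), array([503.27, -97.71]), array([ 565.  , -111.51])]
120 [array([434.43, -84.36]), array([ 514.56, -105.3 ]), array([ 536.51, -107.5 ])] [array([414.39, -90.93]), array([ 503.48, -103.3 ]), array([ 563.23, -116.66])]
[103.82  -2.62 -94.05] [ 0.28 -0.17  0.09]
```

View pics/sc.png

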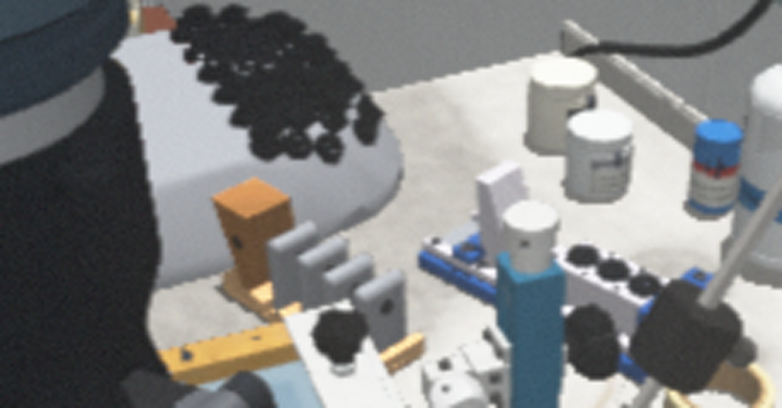

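```bash
python3 -m crank '[[[60,20,-1,-40,0,0,0],[60,50,-2,-75,0,0,0],[60,80,-3,-94,0,0,0],[60,100,-3,-94,0,0,0],[60,100,-3,-94,0,0,0]]]';python3 -m crank '[[[60,0,0,0,0,0,0],[60,0,0,0,0,0,0]]]'
python3 - <<'E'
from h import *
s=telemetry.read_state(); R=s['eef_rot']
print(R,R.T@(np.array([477.5,-161.5,34])-s['position']))
E
```

```text
t: 3.5
position: [475.1, -159.2, 95.5]
eef_rot: [[-0.005, 0.999, 0.045], [0.003, 0.045, -0.999], [-1.0, -0.005, -0.003]]
ft_force: [-0.5, -0.4, -0.9]
opening: 60.2
t: 3.7
position: [477.7, -161.8, 99.5]
eef_rot: [[0.002, 0.999, 0.043], [-0.001, 0.043, -0.999], [-1.0, 0.002, 0.001]]
ft_force: [-0.5, 0.6, 0.5]
opening: 59.9
[[ 0.    1.    0.04]
 [-0.    0.04 -1.  ]
 [-1.    0.    0.  ]] [65.48 -0.29 -0.4 ]
```

```bash
python3 -m crank '[[[60,20,0,0,0,0,0],[60,45,0,0,0,0,0],[60,65,0,0,0,0,0],[60,65,0,0,0,0,0],[60,65,0,0,0,0,0]]]';python3 -m crank '[[[30,0,0,0,0,0,0],[30,0,0,0,0,0,0],[30,0,0,0,0,0,0],[30,0,0,0,0,0,0]]]' 60; python3 -m crank '[[[30,-15,0,0,0,0,0],[30,-40,0,0,0,0,0],[30,-80,0,0,0,0,0],[30,-80,0,0,0,0,0],[30,-80,0,0,0,0,0]]]';python3 - <<'E'
from h import *
s=telemetry.read_state(); print(s['position'],s['eef_rot'])
E
```

```text
t: 4.2
position: [477.1, -161.4, 34.3]
eef_rot: [[0.001, 0.999, 0.043], [-0.001, 0.043, -0.999], [-1.0, 0.001, 0.001]]
ft_force: [1.0, -0.5, 0.4]
opening: 60.2
t: 4.6
position: [477.5, -161.4, 35.1]
eef_rot: [[0.003, 0.999, 0.044], [-0.002, 0.044, -0.999], [-1.0, 0.003, 0.002]]
ft_force: [-1.3, 0.1, 6.6]
opening: 38.7
t: 5.1
position: [477.2, -161.1, 114.9]
eef_rot: [[0.003, 0.999, 0.044], [-0.002, 0.044, -0.999], [-1.0, 0.003, 0.002]]
ft_force: [0.3, -0.2, -1.8]
opening: 38.5
[ 477.2  -161.06  114.92] [[ 0.    1.    0.04]
 [-0.    0.04 -1.  ]
 [-1.    0.    0.  ]]
```

```bash
python3 -m crank '[[[30,-30,20,16,0,0,0],[30,-30,55,46,-0.02,0,0],[30,-30,90,75,-0.04,0,0],[30,-30,120,100,-0.056,0,0],[30,-30,138,115,-0.056,0,0]]]'; python3 -m crank '[[[30,0,0,0,0,0,0],[30,30,0,0,0,0,0],[30,60,0,0,0,0,0],[30,85,0,0,0,0,0],[30,85,0,0,0,0,0]]]';python3 - <<'E'
from h import *
import pickle
s=telemetry.read_state(); im=viewer.get_image('wrist'); pickle.dump((s,im),open('w4.pkl','wb'))
R=s['eef_rot'];print(s['position'],R,s['ft_force'])
cv2.imwrite('pics/w4.png',cv2.resize(im[100:384,130:390,::-1],None,fx=3,fy=2.1,interpolation=cv2.INTER_CUBIC))
E
```

```text
t: 5.6
position: [620.5, -270.9, 141.3]
eef_rot: [[-0.001, 0.995, 0.1], [0.001, 0.1, -0.995], [-1.0, -0.001, -0.001]]
ft_force: [-0.6, 0.7, -0.8]
opening: 38.7
t: 6.1
position: [615.2, -266.7, 52.8]
eef_rot: [[-0.009, 0.995, 0.1], [0.006, 0.1, -0.995], [-1.0, -0.009, -0.007]]
ft_force: [-0.7, 0.4, -2.0]
opening: 38.4
[ 615.17 -266.66   52.77] [[-0.01  0.99  0.1 ]
 [ 0.01  0.1  -0.99]
 [-1.   -0.01 -0.01]] [-0.73  0.42 -1.99]
```

View pics/w4.png

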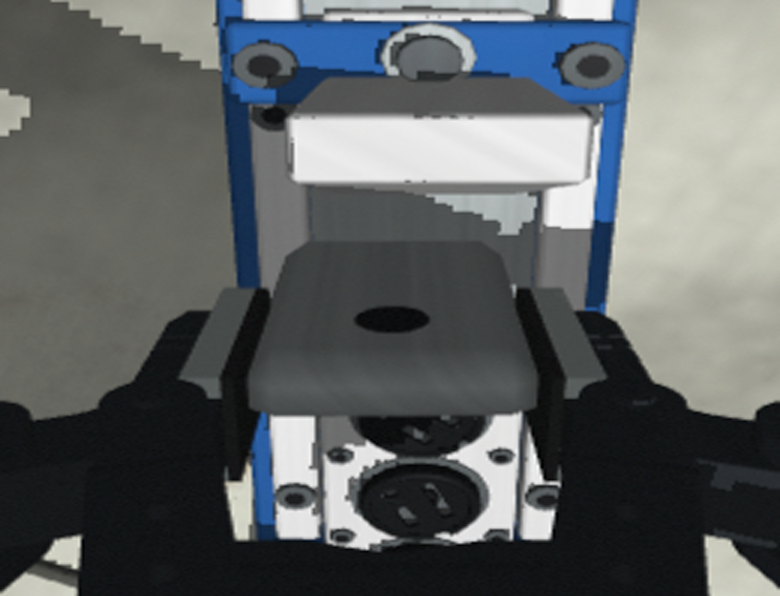

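View shows the held block (centre col ~395) a few mm left of the channel centre (~423). The arm had not settled: x was 615 instead of 620.

```bash
python3 -m crank '[[[30,0,0,0,0,0,0],[30,0,0,0,0,0,0],[30,0,0,0,0,0,0]]]';python3 - <<'E'
from h import *
import pickle
s=telemetry.read_state(); im=viewer.get_image('wrist'); pickle.dump((s,im),open('w5.pkl','wb'))
p,E=wristE(s)
c=s['position']; R=s['eef_rot']; print(c,R)
# expected block outline (tool frame: bottom 29 below TCP) and channel edges
dn=R[:,0]; y=R[:,1]; z=R[:,2]
for k in(-20,20): print('pred top/bot edge px',k, proj(p,E,c-dn*31+y*k), proj(p,E,c+dn*29+y*k-z*7))
for x0 in (-22,22): print('channel px', [proj(p,E,np.array([619.2+x0-0.1*(yy+253.6),yy+0.1*x0,20])) for yy in (-235,-255)])
crop=im[100:300,190:330,::-1]
cv2.imwrite('pics/w5.png',cv2.resize(crop,None,fx=4,fy=3,interpolation=cv2.INTER_CUBIC))
E
```

```text
t: 6.45
position: [620.1, -269.9, 60.1]
eef_rot: [[0.002, 0.995, 0.1], [-0.002, 0.1, -0.995], [-1.0, 0.002, 0.002]]
ft_force: [-0.1, 0.2, -0.8]
opening: 38.4
[ 620.08 -269.87   60.1 ] [[ 0.    0.99  0.1 ]
 [-0.    0.1  -0.99]
 [-1.    0.    0.  ]]
pred top/bot edge px -20 [212.64 293.44] [226.68 215.8 ]
pred top/bot edge px 20 [314.63 293.37] [298.59 215.75]
channel px [array([224.35, 161.9 ]), array([225.54, 195.56])]
channel px [array([303.16, 161.85]), array([301.76, 195.49])]
```

View pics/w5.png

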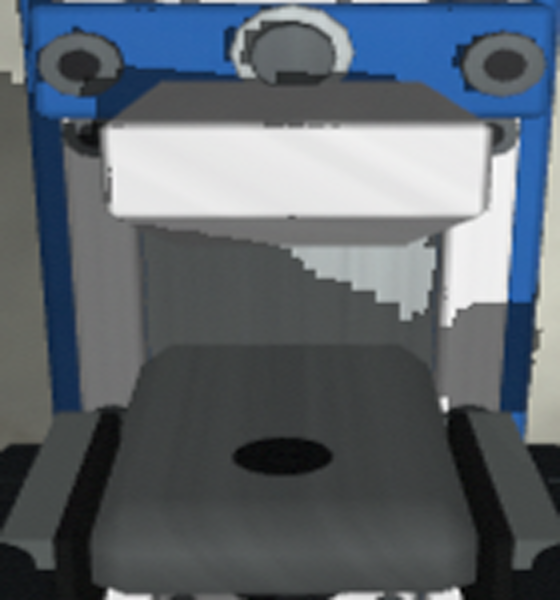

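```bash
python3 -m crank '[[[30,6,0.4,0,0,0,0],[30,12,0.4,0,0,0,0],[30,17,0.4,0,0,0,0],[30,17,0.4,0,0,0,0]]]'; python3 -m crank '[[[30,0,0,0,0,0,0],[30,0,0,1,0,0,0],[30,0,0,2,0,0,0],[30,0,0,3,0,0,0],[30,0,0,4,0,0,0]]]'; python3 -m crank '[[[30,0,0,1,0,0,0],[30,0,0,2,0,0,0],[30,0,0,2,0,0,0]]]'
```

```text
t: 6.9
position: [619.6, -269.4, 41.2]
eef_rot: [[-0.0, 0.995, 0.1], [-0.0, 0.1, -0.995], [-1.0, -0.0, 0.0]]
ft_force: [-0.4, -0.2, 2.9]
opening: 38.8
t: 7.4
position: [620.1, -273.4, 41.2]
eef_rot: [[-0.0, 0.995, 0.1], [0.0, 0.1, -0.995], [-1.0, -0.0, -0.0]]
ft_force: [-0.1, 0.3, 0.2]
opening: 38.3
t: 7.7
position: [620.2, -275.4, 41.2]
eef_rot: [[-0.0, 0.995, 0.1], [0.0, 0.1, -0.995], [-1.0, -0.0, -0.0]]
ft_force: [0.8, 0.7, 0.2]
opening: 38.3
```

```bash
for i in 1 2 3; do python3 -m crank '[[[30,0,0,0.7,0,0,0],[30,0,0,1.4,0,0,0],[30,0,0,1.4,0,0,0]]]' | grep -E "position|force"; done
```

```text
position: [620.2, -276.5, 41.2]
ft_force: [-0.5, 2.3, 1.0]
position: [620.2, -276.6, 41.2]
ft_force: [-0.9, 6.4, 2.3]
position: [620.2, -276.6, 41.2]
ft_force: [-1.5, 8.7, 4.9]
```

```bash
python3 -m crank '[[[30,0,0,-2.5,0,0,0],[56,0,0,-2.5,0,0,0],[56,0,0,-2.5,0,0,0],[56,0,0,-2.5,0,0,0],[56,-15,0,-2.5,0,0,0]]]';  python3 -m crank '[[[60,-30,0,0,0,0,0],[60,-75,0,0,0,0,0],[60,-89,-30,-23,0,0,0],[60,-89,-65,-50,0.02,0,0],[60,-89,-100,-77,0.04,0,0]]]';  python3 -m crank '[[[60,10,-15,-11,0.008,0,0],[60,30,-30,-22,0.016,0,0],[60,40,-30,-22,0.016,0,0],[60,40,-30,-22,0.016,0,0],[60,40,-30,-22,0.016,0,0]]]'
python3 - <<'E'
from h import *
s=telemetry.read_state(); R=s['eef_rot']
print(R.T@(np.array([480.3,-188.3,35])-s['position']))
E
```

```text
t: 9.1
position: [618.9, -276.6, 54.5]
eef_rot: [[-0.004, 0.995, 0.099], [0.002, 0.099, -0.995], [-1.0, -0.004, -0.003]]
ft_force: [-1.0, 0.1, -0.7]
opening: 55.9
t: 9.6
position: [512.8, -210.5, 147.4]
eef_rot: [[0.003, 0.998, 0.059], [-0.002, 0.059, -0.998], [-1.0, 0.003, 0.002]]
ft_force: [-0.6, -1.0, 0.9]
opening: 60.0
t: 10.1
position: [483.4, -191.4, 106.1]
eef_rot: [[0.002, 0.999, 0.044], [-0.001, 0.044, -0.999], [-1.0, 0.002, 0.001]]
ft_force: [-0.7, -0.1, -0.4]
opening: 59.9
[71.09 -3.05 -3.29]
```

```bash
python3 -m crank '[[[60,20,-3,-3.3,0,0,0],[60,45,-3,-3.3,0,0,0],[60,60,-3,-3.3,0,0,0],[60,71,-3,-3.3,0,0,0],[60,71,-3,-3.3,0,0,0]]]';python3 -m crank '[[[60,0,0,0,0,0,0],[30,0,0,0,0,0,0],[30,0,0,0,0,0,0],[30,0,0,0,0,0,0],[30,0,0,0,0,0,0]]]' 60; python3 -m crank '[[[30,-15,0,0,0,0,0],[30,-40,0,0,0,0,0],[30,-80,0,0,0,0,0],[30,-110,0,0,0,0,0],[30,-110,0,0,0,0,0]]]';python3 - <<'E'
from h import *
s=telemetry.read_state(); print(s['position'],s['eef_rot'].T@(np.array([619.0,-260.2,145])-s['position']))
E
```

```text
t: 10.6
position: [479.0, -187.3, 33.4]
eef_rot: [[-0.001, 0.999, 0.044], [0.001, 0.044, -0.999], [-1.0, -0.001, -0.001]]
ft_force: [-0.2, -0.4, -0.6]
opening: 59.8
t: 11.1
position: [479.8, -187.7, 35.6]
eef_rot: [[0.002, 0.999, 0.044], [-0.002, 0.044, -0.999], [-1.0, 0.002, 0.002]]
ft_force: [-0.6, 0.1, 5.8]
opening: 38.6
t: 11.6
position: [481.3, -188.6, 148.9]
eef_rot: [[0.008, 0.999, 0.044], [-0.005, 0.044, -0.999], [-1.0, 0.007, 0.005]]
ft_force: [-0.1, -0.1, -1.2]
opening: 38.8
[ 481.33 -188.64  148.94] [  5.35 134.34  77.54]
```

```bash
python3 -m crank '[[[30,0,30,17,0,0,0],[30,0,65,37,-0.02,0,0],[30,0,100,57,-0.04,0,0],[30,0,125,71,-0.056,0,0],[30,0,134,76.7,-0.056,0,0]]]'; python3 -m crank '[[[30,0,0,0,0,0,0],[30,25,0,0,0,0,0],[30,50,0,0,0,0,0],[30,50,0,0,0,0,0],[30,50,0,0,0,0,0]]]';python3 -m crank '[[[30,0,0,0,0,0,0],[30,0,0,0,0,0,0]]]';python3 - <<'E'
from h import *
import pickle
s=telemetry.read_state(); im=viewer.get_image('wrist'); pickle.dump((s,im),open('w6.pkl','wb'))
print(s['eef_rot'].T@(np.array([618.6,-259.4,43])-s['position']))
cv2.imwrite('pics/w6.png',cv2.resize(im[80:384,150:370,::-1],None,fx=3,fy=1.97,interpolation=cv2.INTER_CUBIC))
E
```

```text
t: 12.1
position: [617.7, -258.8, 142.4]
eef_rot: [[-0.0, 0.995, 0.1], [0.0, 0.1, -0.995], [-1.0, -0.0, -0.0]]
ft_force: [0.1, 0.4, 0.2]
opening: 38.7
t: 12.6
position: [615.0, -257.1, 93.8]
eef_rot: [[-0.002, 0.995, 0.1], [0.001, 0.1, -0.995], [-1.0, -0.002, -0.001]]
ft_force: [0.1, 0.3, -0.8]
opening: 38.3
t: 12.8
position: [616.8, -258.2, 96.1]
eef_rot: [[0.002, 0.995, 0.1], [-0.001, 0.1, -0.995], [-1.0, 0.002, 0.002]]
ft_force: [0.5, 0.6, -1.4]
opening: 38.6
[53.08  1.58  1.26]
```

View pics/w6.png

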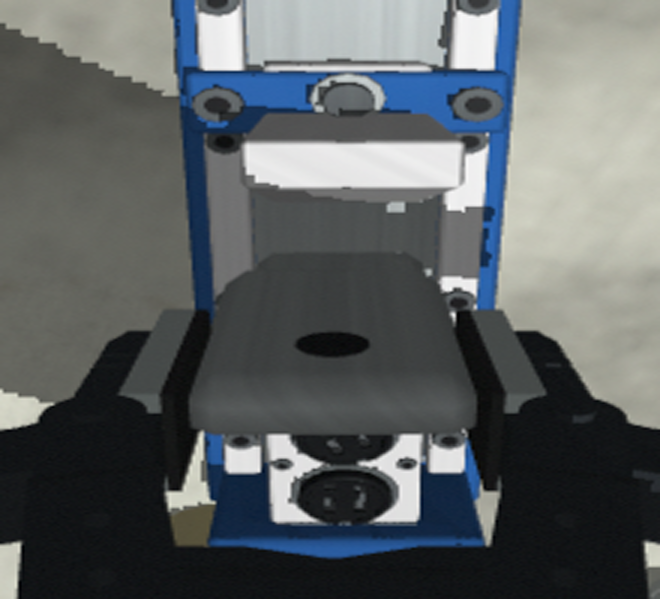

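```bash
python3 -m crank '[[[30,0,1.6,1.2,0,0,0],[30,5,1.6,1.2,0,0,0],[30,10,1.6,1.2,0,0,0],[30,15,1.6,1.2,0,0,0],[30,20,1.6,1.2,0,0,0]]]';python3 -m crank '[[[30,6,0,0,0,0,0],[30,12,0,0,0,0,0],[30,18,0,0,0,0,0],[30,24,0,0,0,0,0],[30,24,0,0,0,0,0]]]'; python3 -c "
from h import *
s=telemetry.read_state();print(s['eef_rot'].T@(np.array([618.6,-259.4,43])-s['position']))"
```

```text
t: 13.35
position: [617.5, -258.6, 73.4]
eef_rot: [[-0.001, 0.995, 0.1], [0.0, 0.1, -0.995], [-1.0, -0.001, -0.001]]
ft_force: [-0.5, 0.0, -2.0]
opening: 38.6
t: 13.85
position: [617.8, -258.5, 49.2]
eef_rot: [[-0.0, 0.995, 0.1], [0.001, 0.1, -0.995], [-1.0, -0.0, -0.001]]
ft_force: [0.4, 0.2, -2.3]
opening: 38.7
[6.22 0.72 0.97]
```

```bash
python3 -m crank '[[[30,3,0.7,0.5,0,0,0],[30,6,0.7,0.5,0,0,0],[30,7,0.7,0.5,0,0,0],[30,7,0.7,0.5,0,0,0]]]';python3 -m crank '[[[30,0,0,0.8,0,0,0],[30,0,0,1.6,0,0,0],[30,0,0,2.4,0,0,0],[30,0,0,2.4,0,0,0]]]' | grep -E "position|force";python3 -m crank '[[[30,0,0,0.7,0,0,0],[30,0,0,1.4,0,0,0],[30,0,0,1.4,0,0,0]]]' | grep -E "position|force"
```

```text
t: 14.25
position: [618.3, -259.2, 43.1]
eef_rot: [[-0.0, 0.995, 0.1], [0.0, 0.1, -0.995], [-1.0, -0.0, -0.0]]
ft_force: [0.4, 0.3, -1.1]
opening: 38.8
position: [618.8, -261.0, 43.6]
ft_force: [-0.9, 4.6, 1.1]
position: [618.8, -261.1, 43.6]
ft_force: [0.0, 8.5, 3.1]
```

```bash
python3 -m crank '[[[30,0,0,-1.5,0,0,0],[30,1,0,-1.5,0,0,0],[30,2,0,-1.5,0,0,0],[30,3,0,-1.5,0,0,0],[30,3,0,-1.5,0,0,0]]]' | grep -E "position|force";python3 -m crank '[[[30,0,0,1,0,0,0],[30,0,0,2,0,0,0],[30,0,0,2,0,0,0]]]' | grep -E "position|force"
```

```text
position: [618.8, -261.0, 41.7]
ft_force: [-2.4, 6.8, 9.9]
position: [618.8, -261.1, 41.6]
ft_force: [-4.7, 12.7, 13.0]
```

```bash
python3 -m crank '[[[30,-2,0,-3,0,0,0],[56,-2,0,-3,0,0,0],[56,-2,0,-3,0,0,0],[56,-2,0,-3,0,0,0],[56,-15,0,-3,0,0,0]]]';  python3 -m crank '[[[60,-30,0,0,0,0,0],[60,-75,0,0,0,0,0],[60,-92,-10,-12,0,0,0],[60,-92,-35,-44,0.02,0,0],[60,-92,-60,-76,0.04,0,0]]]';  python3 -m crank '[[[60,0,-25,-31,0.008,0,0],[60,0,-50,-63,0.016,0,0],[60,0,-66,-79,0.016,0,0],[60,0,-66,-79,0.016,0,0],[60,0,-66,-79,0.016,0,0]]]'
python3 - <<'E'
from h import *
import pickle
s=telemetry.read_state(); R=s['eef_rot']
print(R.T@(np.array([478.,-116.3,33])-s['position']))
E
```

```text
t: 16.25
position: [617.2, -260.3, 53.5]
eef_rot: [[-0.004, 0.995, 0.099], [0.002, 0.099, -0.995], [-1.0, -0.003, -0.002]]
ft_force: [0.2, 0.6, -0.5]
opening: 55.8
t: 16.75
position: [551.4, -191.3, 149.1]
eef_rot: [[0.003, 0.998, 0.058], [-0.002, 0.058, -0.998], [-1.0, 0.003, 0.002]]
ft_force: [1.2, 0.8, -0.3]
opening: 59.9
t: 17.25
position: [481.6, -116.6, 148.6]
eef_rot: [[0.003, 0.999, 0.044], [-0.002, 0.044, -0.999], [-1.0, 0.002, 0.002]]
ft_force: [-0.2, 0.8, -0.0]
opening: 59.7
[115.55  -3.9   -0.62]
```

```bash
python3 -m crank '[[[60,30,-3.5,-0.6,0,0,0],[60,60,-3.5,-0.6,0,0,0],[60,75,-3.5,-0.6,0,0,0],[60,75,-3.5,-0.6,0,0,0],[60,75,-3.5,-0.6,0,0,0]]]';python3 -m crank '[[[60,10,0,0,0,0,0],[60,20,0,0,0,0,0],[60,30,0,0,0,0,0],[60,40,0,0,0,0,0],[60,40,0,0,0,0,0]]]'; python3 -m crank '[[[60,0,0,0,0,0,0],[60,0,0,0,0,0,0]]]'; python3 -c "
from h import *
s=telemetry.read_state();print(s['eef_rot'].T@(np.array([478,-116.3,33])-s['position']))"
```

```text
t: 17.75
position: [478.3, -116.7, 72.6]
eef_rot: [[0.001, 0.999, 0.043], [-0.0, 0.043, -0.999], [-1.0, 0.001, 0.0]]
ft_force: [0.3, -0.3, -0.2]
opening: 59.9
t: 18.25
position: [476.1, -115.0, 30.7]
eef_rot: [[-0.003, 0.999, 0.044], [0.001, 0.044, -0.999], [-1.0, -0.003, -0.002]]
ft_force: [0.3, -0.7, 0.1]
opening: 60.0
t: 18.45
position: [477.5, -115.7, 32.5]
eef_rot: [[0.0, 0.999, 0.044], [-0.0, 0.044, -0.999], [-1.0, 0.0, 0.0]]
ft_force: [-0.0, 0.9, 0.3]
opening: 60.0
[-0.47  0.48  0.64]
```

```bash
python3 -m crank '[[[30,0,0,0,0,0,0],[30,0,0,0,0,0,0],[30,0,0,0,0,0,0],[30,0,0,0,0,0,0]]]' 100; python3 -m crank '[[[30,-15,0,0,0,0,0],[30,-40,0,0,0,0,0],[30,-80,0,0,0,0,0],[30,-115,0,0,0,0,0],[30,-120,0,0,0,0,0]]]';  python3 -m crank '[[[30,0,34,31,-0.02,0,0],[30,0,68,62,-0.03,0,0],[30,0,100,93,-0.045,0,0],[30,0,125,116,-0.056,0,0],[30,0,133.5,124,-0.056,0,0]]]'; python3 -m crank '[[[30,0,0,0,0,0,0],[30,0,0,0,0,0,0],[30,0,0,0,0,0,0]]]'
python3 - <<'E'
from h import *
import pickle
s=telemetry.read_state(); im=viewer.get_image('wrist'); 
print(s['eef_rot'].T@(np.array([616.3,-233.5,113])-s['position']))
cv2.imwrite('pics/w7.png',cv2.resize(im[:,:,::-1],(800,600),interpolation=cv2.INTER_CUBIC))
E
```

```text
t: 18.85
position: [477.6, -115.8, 32.9]
eef_rot: [[0.001, 0.999, 0.044], [-0.001, 0.044, -0.999], [-1.0, 0.001, 0.001]]
ft_force: [-0.6, 1.5, 5.9]
opening: 39.1
t: 19.35
position: [479.7, -116.7, 156.4]
eef_rot: [[0.007, 0.999, 0.044], [-0.004, 0.044, -0.999], [-1.0, 0.007, 0.004]]
ft_force: [1.5, 0.2, -2.0]
opening: 39.1
t: 19.85
position: [617.6, -236.0, 150.1]
eef_rot: [[-0.001, 0.995, 0.099], [-0.0, 0.099, -0.995], [-1.0, -0.001, -0.0]]
ft_force: [-0.4, 0.1, -1.6]
opening: 38.8
t: 20.15
position: [615.0, -232.5, 151.7]
eef_rot: [[-0.002, 0.995, 0.1], [0.001, 0.1, -0.995], [-1.0, -0.001, -0.001]]
ft_force: [0.4, 0.4, -1.4]
opening: 39.1
[38.66  1.25  1.18]
```

View pics/w7.png

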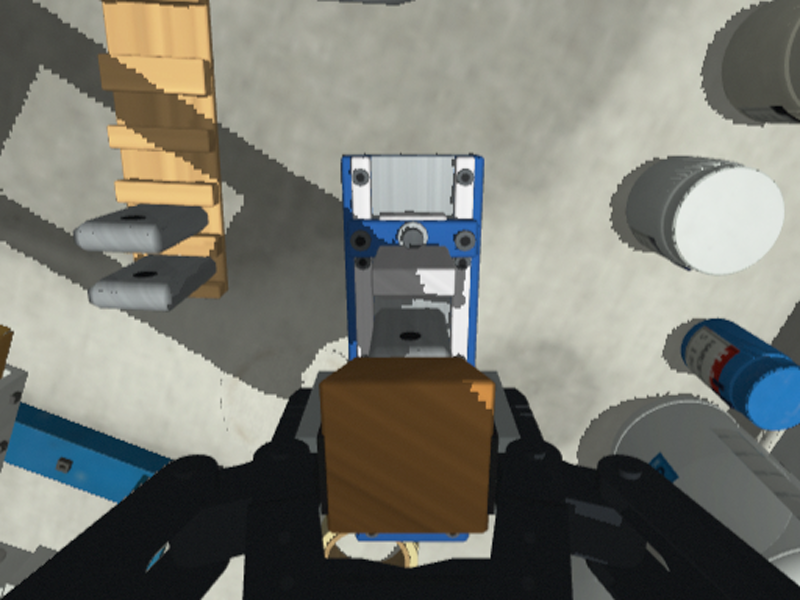

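Wrist view: the wedge is held squarely, block 3 stands in the channel before the tail stop at (370–450, 305–355), and spacers 1 and 2 are still in the rack.

```bash
python3 -m crank '[[[30,15,1,1,0,0,0],[30,30,1,1,0,0,0],[30,45,1,1,0,0,0],[30,45,1,1,0,0,0],[30,45,1,1,0,0,0]]]'; python3 -m crank '[[[30,0,0,0,0,0,0],[30,0,0,0,0,0,0]]]'; python3 -c "
from h import *
s=telemetry.read_state();print(s['eef_rot'].T@(np.array([616.3,-233.5,90])-s['position']))"
```

```text
t: 20.7
position: [616.8, -234.2, 106.6]
eef_rot: [[-0.001, 0.995, 0.1], [0.001, 0.1, -0.995], [-1.0, -0.001, -0.001]]
ft_force: [-0.2, 0.1, -0.5]
opening: 39.1
t: 20.9
position: [617.7, -234.8, 108.3]
eef_rot: [[0.002, 0.995, 0.1], [-0.001, 0.1, -0.995], [-1.0, 0.001, 0.001]]
ft_force: [-0.3, 0.7, -2.0]
opening: 38.8
[18.26 -1.29 -1.46]
```

```bash
python3 -m crank '[[[30,5,-1.2,-1.2,0,0,0],[30,10,-1.2,-1.2,0,0,0],[30,15,-1.2,-1.2,0,0,0],[30,19,-1.2,-1.2,0,0,0],[30,19,-1.2,-1.2,0,0,0]]]'; python3 -m crank '[[[30,0,0,1,0,0,0],[30,0,0,2,0,0,0],[30,0,0,3,0,0,0],[30,0,0,3,0,0,0]]]'; python3 -m crank '[[[30,0,0,1,0,0,0],[30,0,0,2,0,0,0],[30,0,0,2,0,0,0]]]'
```

```text
t: 21.4
position: [615.3, -233.2, 87.2]
eef_rot: [[-0.001, 0.995, 0.1], [0.001, 0.1, -0.995], [-1.0, -0.001, -0.001]]
ft_force: [-0.1, 1.0, -0.6]
opening: 38.9
t: 21.8
position: [616.3, -236.5, 88.6]
eef_rot: [[0.0, 0.995, 0.1], [-0.0, 0.1, -0.995], [-1.0, 0.0, 0.0]]
ft_force: [-1.0, 0.1, -1.4]
opening: 38.8
t: 22.1
position: [616.3, -237.0, 88.5]
eef_rot: [[-0.0, 0.995, 0.1], [0.002, 0.1, -0.995], [-1.0, -0.0, -0.002]]
ft_force: [0.1, 5.4, 1.7]
opening: 39.1
```

```bash
python3 -m crank '[[[30,2,0,-1,0,0,0],[30,4,0,-1,0,0,0],[30,6,0,-1,0,0,0],[30,8,0,-1,0,0,0],[30,10,0,-1,0,0,0]]]'| grep -E "pos|force"; python3 -m crank '[[[30,1,0,0,0,0,0],[30,2,0,0,0,0,0],[30,3,0,0,0,0,0],[30,4,0,0,0,0,0],[30,4,0,0,0,0,0]]]'| grep -E "pos|force"
```

```text
position: [616.1, -236.9, 78.1]
ft_force: [0.2, 6.5, 2.4]
position: [616.4, -237.1, 76.2]
ft_force: [-4.5, 6.9, 12.0]
```

```bash
for i in 1 2; do python3 -m crank '[[[30,1,0,0,0,0,0],[30,2,0,0,0,0,0],[30,2,0,0,0,0,0],[30,2,0,0,0,0,0]]]'| grep -E "pos|force|open"; done; python3 -c "
from h import *
print(telemetry.read_state()['ft_torque'])"
```

```text
position: [616.6, -237.1, 75.9]
ft_force: [-6.7, 8.4, 20.4]
opening: 39.2
position: [616.8, -237.2, 75.7]
ft_force: [-9.3, 9.0, 30.0]
opening: 39.0
[ 2.17  1.71 -0.03]
```

```bash
python3 -m crank '[[[30,0.5,-0.7,0,0,0,0],[30,1,-1.4,0,0,0,0],[30,1,-1.4,0,0,0,0],[30,1,-1.4,0,0,0,0],[30,1,-1.4,0,0,0,0]]]'; python3 -m crank '[[[30,0,0,0,0,0,0],[30,0,0,0,0,0,0],[30,0,0,0,0,0,0],[30,0,0,0,0,0,0],[30,0,0,0,0,0,0]]]'
python3 - <<'E'
from h import *
import pickle
t=viewer.get_image('top'); s=viewer.get_image('scene'); w=viewer.get_image('wrist')
a=cv2.resize(t[145:250,180:325,::-1],(400,290),interpolation=cv2.INTER_CUBIC)
b=cv2.resize(s[140:250,150:330,::-1],(400,290),interpolation=cv2.INTER_CUBIC)
c=cv2.resize(w[:,:,::-1],(387,290),interpolation=cv2.INTER_CUBIC); c=cv2.copyMakeBorder(c,0,0,0,13,0)
cv2.imwrite('pics/fin.png',np.vstack([np.hstack([a,b]),np.hstack([c,np.zeros_like(c)])]))
E
```

```text
t: 24.4
position: [616.8, -237.2, 75.6]
eef_rot: [[0.006, 0.995, 0.1], [-0.002, 0.1, -0.995], [-1.0, 0.006, 0.002]]
ft_force: [-6.9, 10.2, 32.6]
opening: 39.1
t: 24.9
position: [616.8, -237.2, 75.6]
eef_rot: [[0.006, 0.995, 0.1], [-0.002, 0.1, -0.995], [-1.0, 0.006, 0.002]]
ft_force: [-6.1, 11.4, 32.4]
opening: 39.0
```

View pics/fin.png

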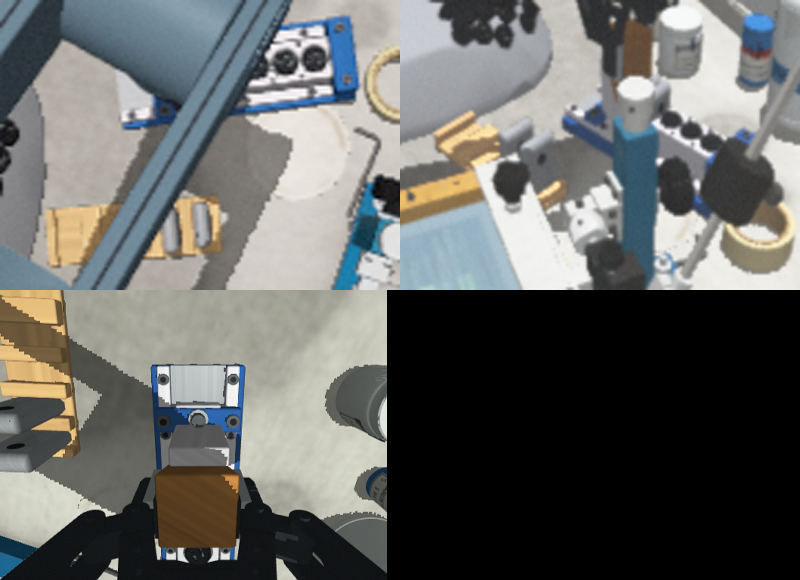

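```bash
python3 -c "
from workcell import workorder, telemetry
print(workorder.finish_job()); s=telemetry.read_state(); print(s['t'],s['position'],s['ft_force'],s['opening'])"
```

```text
the job is handed in; nothing more can be done
None
the job is handed in; nothing more can be done
```

The nest is locked up and I've handed the job in. The arm was holding the wedge pressed down at the hand-in; no verdict was reported.

- **Packing:** From the wrist camera I estimated a gap of about 34–35 mm from nest to toe with the nest against the head stop. That takes two blocks. I stood spacers 4 and 3 in the channel and pushed each towards the head stop until the force rose, at the expected floor height. Spacers 1 and 2 stayed in the rack.
- **Wedge:** It bit with its underside about 37 mm above the channel floor, worked out from the gripper height. That means roughly 5.5 mm was left at the toe, and both figures are within the limits.
- **Last reading (t ≈ 25 s of 72 s):** The wedge was at rest in the fingers (opening 39 mm, grip set to 100 N). The wrist force was about 32 N up, 11 N along +y and -6 N sideways, steady over the last second. The tool leaned about 0.006 rad. The final pictures showed spacers 1 and 2 in the rack, the nest in place, and the hex key and jar with no visible change.

**Checks that disagreed or were missing:**
- The second block made contact about 1.5 mm from where I predicted, within what I would expect from an off-centre grip.
- A small sideways force (about 6 N) remained on the tool.
- The forces at the head stop and tail stop were not measured directly, only inferred from the wrist force.
- The brush was outside the final crops, so I did not check it again.

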